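Loosen a left-hand purge-gas cap

ROBOT

A 7-joint arm with a two-finger parallel gripper is mounted at the origin on a cart in front of the work surface, level with it; the furniture and walls round the work are solid. World frame = base frame: x ahead of the robot, y to its left, z up, the work surface at z = 0. Lengths are in mm, angles in rad, forces in N, time in s.
With the tool pointing down it reaches from about 400 to 875 mm from the base axis. Payload 4.4 kg.
Tool frame: the origin (TCP) lies at the very end of the fingers, on their centre line; the grasp point (between the pads) lies 19 mm behind it (ctrl.grip_depth is the distance from the TCP to the grasp point, in mm); z points along the fingers, x is the direction in which the jaws open and shut, and the axes are right-handed (so a half turn about z gives the same grasp; the last joint's range is limited). The gripper opens to 85 mm and grips with 20 to 120 N. Pads are 22 mm wide; open, the fingers measure 114 mm over their backs; the gripper's body (76 mm by 85 mm) begins 54 mm behind the grasp point. The pads swing forward as they close: fully open they stand 13 mm farther back than shut.
Start: joints at [-1.261, 0.628, 0.038, 1.517, -0.027, 0.996, -0.02], TCP at [238.538, 604.663, 231.313] pointing down, gripper open.
Joint ranges: [-3.06, 3.06], [-0.37, 2.12], [-1.25, 1.32], [0.18, 2.47], [-1.1, 4.24], [0.23, 1.98], [-2.94, 2.94]. Speed limits (rad/s): [2.57, 2.57, 3.14, 3.14, 3.14, 3.14, 3.14].

INTERFACE

Orientations are given as [roll, pitch, yaw] about the fixed x, y, z axes, in that order (R = Rz(yaw) Ry(pitch) Rx(roll)).
In Python, from cell import ctrl gives the robot as it stands.
- The arm moves only by the shell command python3 -m creep 'ROWS'. ROWS is JSON, a list of rows, each an object with "hand": the opening, from 0 (shut) to 1 (fully open); "travel": the shift along the tool's x, y, z in cm, a list of three; "angular": the turn, a rotation vector about the tool's x, y, z in degrees, a list of three. In form: [{"hand": hand, "travel": [tx, ty, tz], "angular": [rx, ry, rz]}, ...]. A call has 1 to 20 rows; each row is the pose to reach, as a shift and turn from the pose measured when the call began, along the tool's axes at that moment; what a row does not reach only later rows make up. A row lasts 1/10 s, in which the tool goes at most 50 mm and 8.59 degrees, less where a joint would pass 70% of its speed; a pose out of reach is approached as far as the arm can. A call with a gripper value outside its range is refused whole. The fingers move at their own pace and stop on an object; the grip force is fixed at half the most. Time passes only in rows, so rows that repeat a pose let the fingers close. It gives the time, the measured TCP pose, the force and the opening at its end, in the units of the state.
- ctrl.read_state(): the state, without advancing time (a new reading comes with each control period).
- ctrl.get_image(name): name is "scene" or "top"; returns a dict with "frame" (480x640x3 uint8, red, green, blue), "fx", "fy", "cx", "cy" (pixels), "origin" and "orientation" of the camera in the world. Camera axes: x right, y down, z forward; pixel columns grow to the right and rows downward; lengths in mm; the calibration is good to about 2 mm. A picture is of the moment at which its call begins. There is no depth.
- ctrl.finish_job(): hands the job in, once; it reports no verdict.
Trained networks look in the newest picture that a camera, given by its name, has taken for a name from the list of things; names that differ only in an ending like _2 or _b are one class to them, and where a whole thing is asked for, a point or a joint stands for the part that bears it (a point fixed in the world has none). Each returns a list of dicts, best first, with "confidence" (0 to 1); they miss things now and then, are a little off and sometimes report something else, mostly with a low value. They report only what shows in the picture. A call takes as long as a camera call. They do not tell look-alikes from the thing itself.
- ctrl.regions_of(camera, thing): "region" (480x640 bool, what is visible of it).
- ctrl.spot_point(camera, thing): "at" ([x, y, z] in mm, in world coordinates, good to about 4 mm: a listed point, or the origin of a listed thing).
The state is a dict: "clock": time; "qpos": joint angles; "qd": joint speeds; "tau": joint torques, N m; "eef_pos": TCP position; "tool_rot": TCP orientation; "force": force on the tool from outside, world axes, zero at the start; "torque": the same for the moment, N m; "width": finger opening in mm.
Only numpy, scipy, OpenCV 4.12 (cv2) and the standard library are available. Lean on these libraries where they do the work, as an engineer would, in place of code of your own. Each camera call takes 0.05 s, during which the arm holds its last target. There are 200 camera calls.

TASK

The brass wing cap on the red-ringed purge-gas outlet has to be loosened, but its thread may be left-handed. Try it the usual way first, anticlockwise seen from above, until it comes up against its seat and will go no further; then turn it the other way, clockwise, by at least 70 degrees from there, and let go of it. Leave the cap of the blue-ringed outlet as it is.

Things in the scene. Friction and masses are not known exactly. Their poses are not given: they have to be found in the camera images.
- red_outlet_wing (a point): On the axis of the red-ringed outlet's brass wing cap, at grip height, 80 mm above the table. The wing is an upright bar 46 mm long (x axis here), 10 thick (y), 36 high; this point is 12 mm below its top, 24 mm above the round cap top (34 mm wide). z is up; axes turn with the cap, the axis stays put. Outlet: fixed, 70 mm square foot, grooved brass hexagon, red ring 48 mm wide under the cap.
- red_outlet_cap (a joint): Angle of that cap, rad: 0 hard against its seat (rigid stop), growing CLOCKWISE seen from above (left-hand thread: clockwise loosens) to a stop at 2.0. Starts 0.13 to 0.28 (7 to 16 degrees) from the seat, so anticlockwise it gives only that much. Stiff, about 0.12 N m; stays where left, does not rise or come off. 70 degrees is 1.22 rad.
- blue_outlet_wing_end (a point): One end of the wing of the second cap, to be left alone: same outlet and brass wing cap, but a blue ring and no groove in the hexagon. The point lies 23 mm from that cap's axis, out along its wing (x axis here points from the axis to this end), 80 mm above the table.
Mind the look-alikes: they are no part of the job. What is shaped like the part that bears red_outlet_wing but green is not meant.

How it is judged (in metres and radians):
On the way, in this order (a step that is already met when the one before it is completed fails the run):
1. the red-ringed outlet's cap has been turned anticlockwise up to its seat (value of joint red_outlet_cap below 0.06 rad), for 0.1 s.
2. the same cap has been turned clockwise, loose (value of joint red_outlet_cap above 1.1 rad), for 0.2 s.
At the end, for the whole second after the job is handed in: The red-ringed outlet's cap stands at least 1.1 rad (63 degrees) clockwise from its seat; the end of the blue-ringed outlet's wing is within 8 mm of where it was (value of joint red_outlet_cap above 1.1 rad and distance of blue_outlet_wing_end from where it was at the start of the episode below 0.008 m); the robot touches nothing.
It fails at once if the cap of the blue-ringed outlet is turned (distance of blue_outlet_wing_end from where it was at the start of the episode above 0.008 m).
It also fails if it takes over 40 s, if anything falls off the work surface, if the arm or the gripper's body presses on something with over 40 N, if the wrist force passes 120 N, or if a joint passes its speed limit or range.

## Working session

There is one attempt and no reset: what is moved stays moved. The work goes in short steps, Python scripts to look and compute and a shell command to move; the robot and the scene stay as the last step left them, time stands still between calls to the robot, and variables do not carry over. Pictures are saved under pics/ and viewed, about 8 in all and at most 12, crops included, and the job is handed in when it is done.

```bash
mkdir -p pics; ls
python3 - <<'E'
from cell import ctrl
import cv2,numpy as np
s=ctrl.read_state();print({k:np.round(v,3).tolist() for k,v in s.items()})
for c in("scene","top"):
    im=ctrl.get_image(c);cv2.imwrite(f"pics/{c}0.png",im["frame"][:,:,::-1])
    print(c,im["fx"],im["fy"],im["cx"],im["cy"],im["origin"],im["orientation"])
    for t in("red_outlet_wing","blue_outlet_wing_end"):
        print(t,[(np.round(d["at"],1).tolist(),round(d["confidence"],2)) for d in ctrl.spot_point(c,t)])
        for d in ctrl.regions_of(c,t):
            ys,xs=np.nonzero(d["region"]);print('  reg',round(d["confidence"],2),xs.min(),xs.max(),ys.min(),ys.max(),len(xs))
E
```

```text
pics
{'clock': 0.0, 'qpos': [-1.261, 0.629, 0.038, 1.518, -0.027, 0.996, -0.02], 'qd': [0.0, -0.002, -0.001, -0.0, -0.0, -0.0, 0.001], 'tau': [0.0, -56.341, 1.226, -19.344, 0.011, 0.011, 0.0], 'eef_pos': [238.291, 604.075, 230.39], 'tool_rot': [3.142, 0.002, 1.195], 'force': [-0.876, -0.588, -1.336], 'torque': [-0.056, 0.036, 0.02], 'width': 85.29}
scene 449.1240219448346 449.1240219448346 323.09700188596116 241.04948508527767 [124.74588422 430.52692264 642.10037991] [-2.30038893 -0.01938857 -2.31343922]
red_outlet_wing [([555.8, -239.0, 81.5], 0.88), ([551.3, 88.0, 80.8], 0.76)]
  reg 0.87 289 308 262 291 403
  reg 0.69 405 425 190 214 395
blue_outlet_wing_end [([607.0, -100.4, 77.6], 0.57)]
  reg 0.91 352 373 209 234 461
top 433.52142417676646 433.52142417676646 310.7066947312259 237.44264656701492 [534.89827774  -4.55900217 924.40914017] [-3.07585443 -0.00815455 -1.60027467]
red_outlet_wing [([549.3, 88.9, 80.9], 0.76), ([555.9, -237.6, 80.2], 0.68)]
  reg 0.84 415 432 242 263 289
  reg 0.75 253 269 247 269 270
blue_outlet_wing_end [([611.1, -100.1, 83.8], 0.86)]
  reg 0.66 352 367 229 249 236
```

Run:
```python
import cv2,numpy as np
a=cv2.imread("pics/scene0.png");b=cv2.imread("pics/top0.png")
z=lambda i,x,y:cv2.resize(i[y:y+75,x:x+100],(400,300),interpolation=cv2.INTER_CUBIC)
cv2.imwrite("pics/m.png",np.vstack([np.hstack([z(b,375,215),z(b,212,220)]),np.hstack([z(a,365,170),z(a,250,240)])]))
```

```text
(no output)
```

View pics/top0.png

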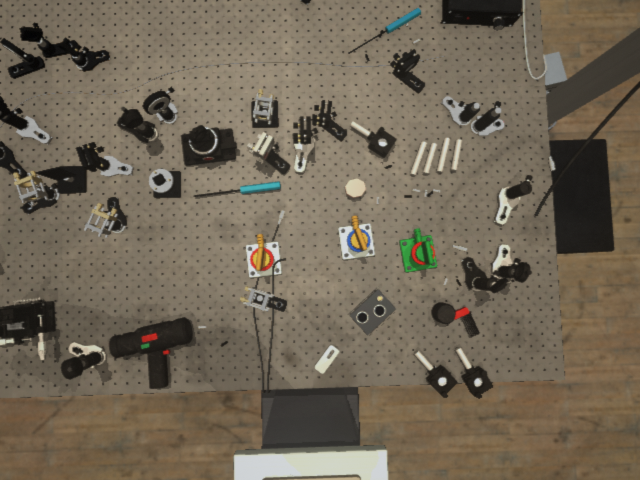

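View pics/m.png

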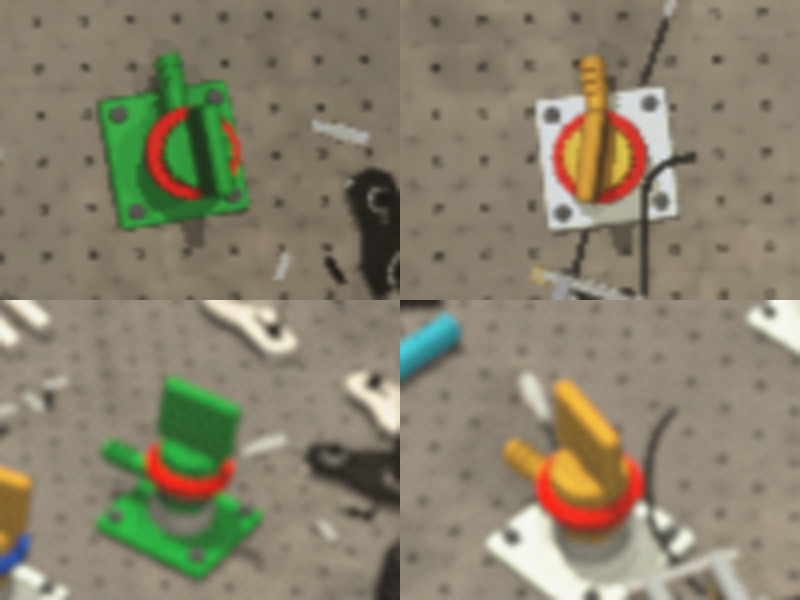

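The top crop shows three outlets. The brass cap with the red ring is at top pixel (262,258), which is world (550, 88). The green look-alike is at (415,252) and the blue-ringed one at (357,240). Next I'll find the wing's yaw.

```bash
cat > h.py <<'E'
import numpy as np
from scipy.spatial.transform import Rotation as Ro
def cam(im): return np.array(im["origin"]),Ro.from_euler("xyz",im["orientation"]).as_matrix()
def toplane(im,uv,z):
    o,R=cam(im);uv=np.atleast_2d(uv)
    d=np.c_[(uv[:,0]-im["cx"])/im["fx"],(uv[:,1]-im["cy"])/im["fy"],np.ones(len(uv))]@R.T
    return o+d*((z-o[2])/d[:,2])[:,None]
def proj(im,p):
    o,R=cam(im);q=(np.atleast_2d(p)-o)@R
    return np.c_[im["fx"]*q[:,0]/q[:,2]+im["cx"],im["fy"]*q[:,1]/q[:,2]+im["cy"]]
def box(c,yaw):
    x=np.array([np.cos(yaw),np.sin(yaw)]);y=np.array([-x[1],x[0]])
    return [np.r_[c[:2]+a*23*x+b*5*y,z] for z in(92,56) for a,b in((1,1),(1,-1),(-1,-1),(-1,1))]
E
python3 - <<'E'
from h import *; from cell import ctrl; import cv2
from scipy.optimize import minimize
ims={};reg={}
for c in("scene","top"):
    best=None
    ims[c]=ctrl.get_image(c)
    for d in ctrl.regions_of(c,"red_outlet_wing"):
        ys,xs=np.nonzero(d["region"])
        hsv=cv2.cvtColor(ims[c]["frame"],cv2.COLOR_RGB2HSV)[d["region"]]
        print(c,np.median(hsv,0),xs.mean(),ys.mean())
        if np.median(hsv[:,0])<35: reg[c]=d["region"]
def raster(im,c,yaw,s=8):
    m=np.zeros((480*s,640*s),np.uint8)
def cost(v,cs=("scene","top")):
    t=0
    for c in cs:
        R=reg[c];ys,xs=np.nonzero(R);x0,y0=xs.min()-8,ys.min()-8
        w=xs.max()-x0+9;h=ys.max()-y0+9;s=8
        p=proj(ims[c],box(v[:2],v[2]))
        P=((p+.5-[x0,y0])*s).astype(np.int32)
        m=np.zeros((h*s,w*s),np.uint8);cv2.fillConvexPoly(m,cv2.convexHull(P.reshape(-1,1,2)),1)
        f=cv2.resize(m.astype(np.float32),(w,h),interpolation=cv2.INTER_AREA)
        t+=np.abs(f-R[y0:y0+h,x0:x0+w]).sum()/R.sum()
    return t
for cs in(("scene","top"),("scene",),("top",)):
    r=min((minimize(cost,[550,88,a],args=(cs,),method="Nelder-Mead",options=dict(initial_simplex=[[550,88,a],[556,88,a],[550,94,a],[550,88,a+.2]])) for a in(-.4,-.1,.2,.5)),key=lambda r:r.fun)
    print(cs,np.round(r.x,3),round(r.fun,3))
    if len(cs)==2: v=r.x
out=[]
for c,(x,y) in(("top",(242,238)),("scene",(384,240) if 0 else (270,250))):
    pp=proj(ims[c],box(v[:2],v[2]));x,y=(pp.mean(0)-[20,25]).astype(int)
    f=cv2.resize(ims[c]["frame"][y:y+50,x:x+40,::-1],(400,500),interpolation=cv2.INTER_CUBIC)
    cv2.polylines(f,[((pp[:4]+.5-[x,y])*10).astype(np.int32)],1,(255,0,255),1)
    cv2.polylines(f,[((pp[4:]+.5-[x,y])*10).astype(np.int32)],1,(255,255,0),1);out.append(f)
cv2.imwrite("pics/fit.png",np.hstack(out))
E
```

```text
scene [ 19. 174. 167.] 296.4567901234568 278.1604938271605
scene [ 62.  146.5 101. ] 413.86875 202.48125
top [ 61. 158. 120.] 424.85135135135135 253.2668918918919
top [ 19. 172. 191.] 260.64502164502164 258.6666666666667
('scene', 'top') [ 5.50069e+02  8.72800e+01 -1.52000e-01] 0.78
('scene',) [ 5.48509e+02  8.79310e+01 -1.76000e-01] 0.293
('top',) [ 5.52241e+02  8.69210e+01 -1.55000e-01] 0.474
```

View pics/fit.png

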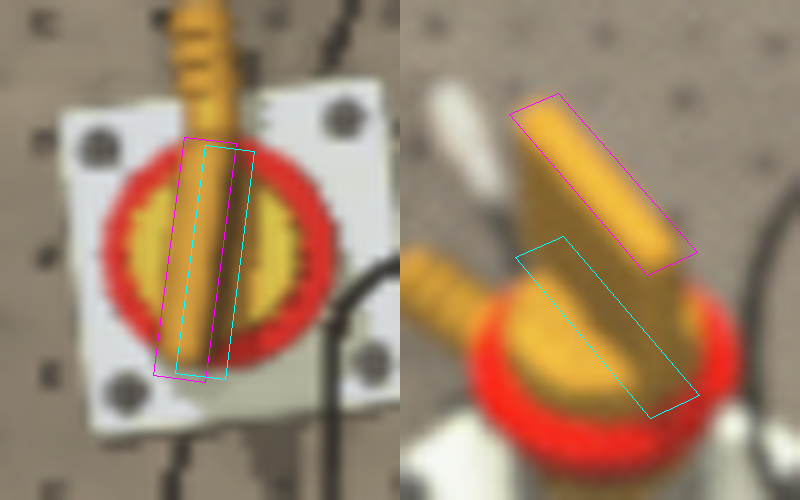

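The fit gives the wing centre at about (551, 87) with yaw about -0.15. The drawn box agrees in both views, about 1 mm low in x. I'll check the scene picture for obstacles before moving.

View pics/scene0.png

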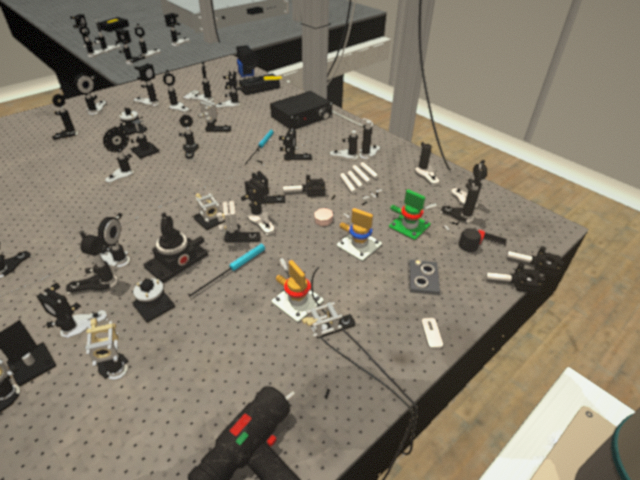

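```bash
cat > go.py <<'E'
import sys; from h import *; from cell import ctrl
s=ctrl.read_state();R=Ro.from_euler("xyz",s["tool_rot"]).as_matrix()
x,y,z,yaw=map(float,sys.argv[1:5])
T=Ro.from_euler("xyz",[np.pi,0,yaw]).as_matrix()
print("travel cm",np.round(R.T@(np.array([x,y,z])-s["eef_pos"])/10,2),"ang",np.round(Ro.from_matrix(R.T@T).as_rotvec(degrees=True),2))
print(s["clock"],np.round(s["eef_pos"],1),np.round(s["tool_rot"],3),np.round(s["force"],1),np.round(s["torque"],2),s["width"],np.round(s["qpos"],2))
E
python3 go.py 551.3 87.2 200 1.42
```

```text
travel cm [-36.66  48.09   3.13] ang [ -0.    -0.   -12.89]
0.7 [238.5 604.7 231.3] [-3.142 -0.     1.195] [ 0.2 -0.2  0.6] [ 0.03 -0.04  0.06] 85.38080721498692 [-1.26  0.63  0.04  1.52 -0.03  1.   -0.02]
```

The clutter is low, so the path at z ≈ 200 is clear.

```bash
python3 -m creep '[{"hand":1,"travel":[-36.7,48.1,2],"angular":[0,0,-12.9]},{"hand":1,"travel":[-36.7,48.1,2],"angular":[0,0,-12.9]},{"hand":1,"travel":[-36.7,48.1,2],"angular":[0,0,-12.9]},{"hand":1,"travel":[-36.7,48.1,2],"angular":[0,0,-12.9]},{"hand":1,"travel":[-36.7,48.1,2],"angular":[0,0,-12.9]},{"hand":1,"travel":[-36.7,48.1,2],"angular":[0,0,-12.9]},{"hand":1,"travel":[-36.7,48.1,2],"angular":[0,0,-12.9]},{"hand":1,"travel":[-36.7,48.1,2],"angular":[0,0,-12.9]},{"hand":1,"travel":[-36.7,48.1,2],"angular":[0,0,-12.9]},{"hand":1,"travel":[-36.7,48.1,2],"angular":[0,0,-12.9]},{"hand":1,"travel":[-36.7,48.1,2],"angular":[0,0,-12.9]},{"hand":1,"travel":[-36.7,48.1,2],"angular":[0,0,-12.9]},{"hand":1,"travel":[-36.7,48.1,2],"angular":[0,0,-12.9]},{"hand":1,"travel":[-36.7,48.1,2],"angular":[0,0,-12.9]},{"hand":1,"travel":[-36.7,48.1,2],"angular":[0,0,-12.9]},{"hand":1,"travel":[-36.7,48.1,2],"angular":[0,0,-12.9]},{"hand":1,"travel":[-36.7,48.1,2],"angular":[0,0,-12.9]},{"hand":1,"travel":[-36.7,48.1,2],"angular":[0,0,-12.9]}]'; python3 go.py 551.3 87.2 63 1.42
```

```text
clock: 2.5
eef_pos: [550.9, 88.0, 211.5]
tool_rot: [-3.142, -0.0, 1.422]
force: [-0.5, 0.2, -0.8]
width: 85.4
travel cm [-0.08  0.05 14.85] ang [-0.   -0.02  0.13]
2.5 [550.9  88.  211.5] [-3.142 -0.     1.422] [-0.5  0.2 -0.8] [ 0.04 -0.03 -0.02] 85.39549629971773 [-0.2   0.52 -0.01  1.8   0.01  0.82  1.21]
```

```bash
python3 -m creep '[{"hand":1,"travel":[-0.1,0,4],"angular":[0,0,0]},{"hand":1,"travel":[-0.1,0,8],"angular":[0,0,0]},{"hand":1,"travel":[-0.1,0,11],"angular":[0,0,0]},{"hand":1,"travel":[-0.1,0,13],"angular":[0,0,0]},{"hand":1,"travel":[-0.1,0,14.5],"angular":[0,0,0]},{"hand":1,"travel":[-0.1,0,14.8],"angular":[0,0,0]},{"hand":1,"travel":[-0.1,0,14.8],"angular":[0,0,0]},{"hand":1,"travel":[-0.1,0,14.8],"angular":[0,0,0]}]'; python3 go.py 551.3 87.2 63 1.42
python3 - <<'E'
from h import *; from cell import ctrl; import cv2
o=[]
for c in("scene","top"):
    im=ctrl.get_image(c);u,v=proj(im,[551,87,80])[0].astype(int)
    o.append(cv2.resize(im["frame"][v-40:v+40,u-40:u+40,::-1],(400,400),interpolation=cv2.INTER_CUBIC))
cv2.imwrite("pics/d.png",np.hstack(o))
E
```

```text
clock: 3.3
eef_pos: [551.4, 87.4, 64.3]
tool_rot: [3.14, -0.001, 1.423]
force: [1.1, 0.1, -0.1]
width: 85.2
travel cm [-0.02 -0.    0.13] ang [ 0.08 -0.05  0.15]
3.3 [551.4  87.4  64.3] [ 3.140e+00 -1.000e-03  1.423e+00] [ 1.1  0.1 -0.1] [-0.   -0.01  0.  ] 85.24162818004139 [-0.2   0.74 -0.01  1.91  0.01  0.49  1.2 ]
```

View pics/d.png

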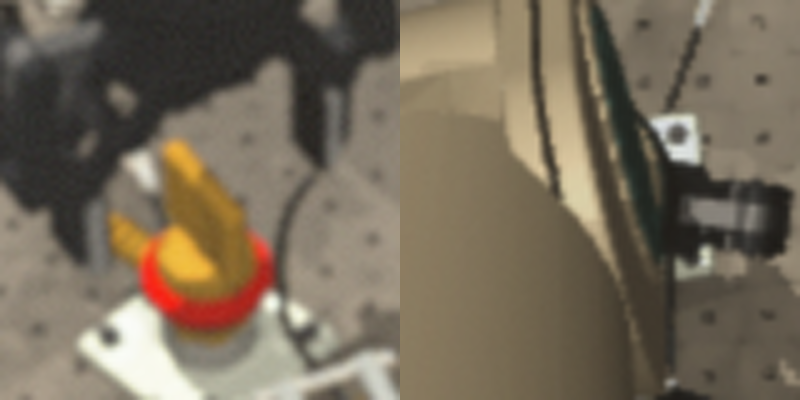

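In the scene crop the left fingertip is at about (90,260) and the right at (325,165). Their midpoint (207,212) falls on the wing, so I'll close.

```bash
python3 -m creep '[{"hand":0,"travel":[0,0,0.1],"angular":[0,0,0]},{"hand":0,"travel":[0,0,0.1],"angular":[0,0,0]},{"hand":0,"travel":[0,0,0.1],"angular":[0,0,0]},{"hand":0,"travel":[0,0,0.1],"angular":[0,0,0]},{"hand":0,"travel":[0,0,0.1],"angular":[0,0,0]},{"hand":0,"travel":[0,0,0.1],"angular":[0,0,0]},{"hand":0,"travel":[0,0,0.1],"angular":[0,0,0]},{"hand":0,"travel":[0,0,0.1],"angular":[0,0,0]},{"hand":0,"travel":[0,0,0.1],"angular":[0,0,0]},{"hand":0,"travel":[0,0,0.1],"angular":[0,0,0]}]'; python3 go.py 551.3 87.2 63 1.42
```

```text
clock: 4.4
eef_pos: [551.5, 87.0, 63.6]
tool_rot: [3.14, -0.001, 1.422]
force: [-1.4, -2.3, 4.1]
width: 9.0
travel cm [ 0.02 -0.02  0.06] ang [ 0.1  -0.04  0.11]
4.4 [551.5  87.   63.6] [ 3.140e+00 -1.000e-03  1.422e+00] [-1.4 -2.3  4.1] [-0.33  0.29 -0.1 ] 9.00261967303571 [-0.2   0.74 -0.01  1.91  0.01  0.49  1.2 ]
```

Gripped, with the width at 9 mm and low forces. Now anticlockwise (negative about tool z) in small steps, watching the torque.

```bash
python3 -m creep '[{"hand":0,"travel":[0,0,0],"angular":[0,0,-2]},{"hand":0,"travel":[0,0,0],"angular":[0,0,-4]},{"hand":0,"travel":[0,0,0],"angular":[0,0,-6]},{"hand":0,"travel":[0,0,0],"angular":[0,0,-6]},{"hand":0,"travel":[0,0,0],"angular":[0,0,-6]}]'; python3 go.py 551.3 87.2 63 1.42
python3 -m creep '[{"hand":0,"travel":[0,0,0],"angular":[0,0,-2]},{"hand":0,"travel":[0,0,0],"angular":[0,0,-4]},{"hand":0,"travel":[0,0,0],"angular":[0,0,-4]},{"hand":0,"travel":[0,0,0],"angular":[0,0,-4]}]'; python3 go.py 551.3 87.2 63 1.42
```

```text
clock: 4.9
eef_pos: [551.5, 87.0, 63.6]
tool_rot: [3.14, -0.001, 1.527]
force: [-0.8, -1.8, 3.9]
width: 9.1
travel cm [ 0.02 -0.02  0.06] ang [ 0.1  -0.04  6.16]
4.9 [551.5  87.   63.6] [ 3.140e+00 -1.000e-03  1.527e+00] [-0.8 -1.8  3.9] [-0.18  0.23  0.13] 9.141458998898923 [-0.18  0.74 -0.04  1.91  0.05  0.49  1.27]
clock: 5.3
eef_pos: [551.4, 87.0, 63.6]
tool_rot: [3.14, -0.0, 1.598]
force: [-0.7, -2.0, 2.6]
width: 8.9
travel cm [ 0.02 -0.01  0.06] ang [ 0.1  -0.03 10.19]
5.3 [551.4  87.   63.6] [ 3.14  -0.     1.598] [-0.7 -2.   2.6] [-0.22  0.27  0.08] 8.947366456397724 [-0.17  0.74 -0.05  1.91  0.08  0.49  1.32]
```

```bash
for i in 1; do python3 -m creep '[{"hand":0,"travel":[0,0,0],"angular":[0,0,-1.5]},{"hand":0,"travel":[0,0,0],"angular":[0,0,-3]},{"hand":0,"travel":[0,0,0],"angular":[0,0,-3]},{"hand":0,"travel":[0,0,0],"angular":[0,0,-3]}]'; python3 go.py 551.3 87.2 63 1.42; done
python3 -m creep '[{"hand":0,"travel":[0,0,0],"angular":[0,0,-1.5]},{"hand":0,"travel":[0,0,0],"angular":[0,0,-3]},{"hand":0,"travel":[0,0,0],"angular":[0,0,-3]},{"hand":0,"travel":[0,0,0],"angular":[0,0,-3]}]'; python3 go.py 551.3 87.2 63 1.42
```

```text
clock: 5.7
eef_pos: [551.4, 86.9, 63.6]
tool_rot: [3.14, -0.0, 1.651]
force: [0.0, -0.7, 4.1]
width: 9.2
travel cm [ 0.03 -0.01  0.06] ang [ 0.1  -0.03 13.21]
5.7 [551.4  86.9  63.6] [ 3.14  -0.     1.651] [ 0.  -0.7  4.1] [-0.25  0.22 -0.01] 9.24319591563102 [-0.16  0.74 -0.07  1.91  0.1   0.5   1.35]
clock: 6.1
eef_pos: [551.4, 86.9, 63.6]
tool_rot: [3.14, -0.001, 1.701]
force: [-0.7, 0.0, 4.0]
width: 8.7
travel cm [ 0.03 -0.01  0.06] ang [ 0.1  -0.05 16.1 ]
6.1 [551.4  86.9  63.6] [ 3.140e+00 -1.000e-03  1.701e+00] [-0.7  0.   4. ] [-0.08  0.33 -1.11] 8.697987900278196 [-0.15  0.74 -0.08  1.91  0.11  0.5   1.39]
```

The torque jumped to -1.1 N m after about 16°, so the cap is on its seat. I'll hold briefly, then turn 80° clockwise.

```bash
python3 -m creep '[{"hand":0,"travel":[0,0,0],"angular":[0,0,-0.5]},{"hand":0,"travel":[0,0,0],"angular":[0,0,-0.5]},{"hand":0,"travel":[0,0,0],"angular":[0,0,-0.5]}]'; python3 go.py 551.3 87.2 63 1.42
python3 -m creep '[{"hand":0,"travel":[0,0,0],"angular":[0,0,3]},{"hand":0,"travel":[0,0,0],"angular":[0,0,8]},{"hand":0,"travel":[0,0,0],"angular":[0,0,13]},{"hand":0,"travel":[0,0,0],"angular":[0,0,18]},{"hand":0,"travel":[0,0,0],"angular":[0,0,23]},{"hand":0,"travel":[0,0,0],"angular":[0,0,28]},{"hand":0,"travel":[0,0,0],"angular":[0,0,33]},{"hand":0,"travel":[0,0,0],"angular":[0,0,38]},{"hand":0,"travel":[0,0,0],"angular":[0,0,40]},{"hand":0,"travel":[0,0,0],"angular":[0,0,40]}]'; python3 go.py 551.3 87.2 63 1.42
```

```text
clock: 6.4
eef_pos: [551.4, 86.9, 63.7]
tool_rot: [3.14, -0.001, 1.709]
force: [-0.7, 0.4, 3.2]
width: 9.1
travel cm [ 0.03 -0.01  0.07] ang [ 0.1  -0.06 16.56]
6.4 [551.4  86.9  63.7] [ 3.140e+00 -1.000e-03  1.709e+00] [-0.7  0.4  3.2] [-0.08  0.26 -1.25] 9.107465304851061 [-0.15  0.74 -0.08  1.91  0.12  0.5   1.39]
clock: 7.4
eef_pos: [551.5, 87.1, 63.6]
tool_rot: [3.14, -0.001, 1.014]
force: [-0.5, -1.2, 4.3]
width: 8.9
travel cm [-0.   -0.02  0.06] ang [  0.1   -0.06 -23.25]
7.4 [551.5  87.1  63.6] [ 3.140e+00 -1.000e-03  1.014e+00] [-0.5 -1.2  4.3] [-0.13  0.14 -0.07] 8.93697320752186 [-0.27  0.74  0.1   1.91 -0.14  0.49  0.94]
```

```bash
python3 -m creep '[{"hand":0,"travel":[0,0,0],"angular":[0,0,4]},{"hand":0,"travel":[0,0,0],"angular":[0,0,9]},{"hand":0,"travel":[0,0,0],"angular":[0,0,14]},{"hand":0,"travel":[0,0,0],"angular":[0,0,19]},{"hand":0,"travel":[0,0,0],"angular":[0,0,24]},{"hand":0,"travel":[0,0,0],"angular":[0,0,29]},{"hand":0,"travel":[0,0,0],"angular":[0,0,34]},{"hand":0,"travel":[0,0,0],"angular":[0,0,39]},{"hand":0,"travel":[0,0,0],"angular":[0,0,43]},{"hand":0,"travel":[0,0,0],"angular":[0,0,43]},{"hand":0,"travel":[0,0,0],"angular":[0,0,43]},{"hand":0,"travel":[0,0,0],"angular":[0,0,43]}]'; python3 go.py 551.3 87.2 63 1.42
```

```text
clock: 8.6
eef_pos: [551.7, 87.2, 63.6]
tool_rot: [3.142, -0.002, 0.266]
force: [-0.1, 0.2, 3.1]
width: 8.8
travel cm [-0.04 -0.01  0.06] ang [  0.08  -0.12 -66.14]
8.6 [551.7  87.2  63.6] [ 3.142e+00 -2.000e-03  2.660e-01] [-0.1  0.2  3.1] [-0.1   0.04 -0.01] 8.809680629268476 [-0.39  0.76  0.29  1.92 -0.4   0.52  0.44]
```

It has turned 1.44 rad (83°) from the seat. I'll open and lift.

```bash
python3 -m creep '[{"hand":0.6,"travel":[0,0,0],"angular":[0,0,0]},{"hand":0.6,"travel":[0,0,0],"angular":[0,0,0]},{"hand":0.6,"travel":[0,0,0],"angular":[0,0,0]},{"hand":0.6,"travel":[0,0,0],"angular":[0,0,0]},{"hand":0.6,"travel":[0,0,0],"angular":[0,0,0]},{"hand":0.6,"travel":[0,0,0],"angular":[0,0,0]},{"hand":0.6,"travel":[0,0,-2],"angular":[0,0,0]},{"hand":0.6,"travel":[0,0,-5],"angular":[0,0,0]},{"hand":0.6,"travel":[0,0,-9],"angular":[0,0,0]},{"hand":0.6,"travel":[0,0,-13],"angular":[0,0,0]},{"hand":0.6,"travel":[0,0,-15],"angular":[0,0,0]},{"hand":0.6,"travel":[0,18,-15],"angular":[0,0,0]},{"hand":0.6,"travel":[0,-18,-15],"angular":[0,0,0]},{"hand":0.6,"travel":[0,-18,-15],"angular":[0,0,0]},{"hand":0.6,"travel":[0,-18,-15],"angular":[0,0,0]},{"hand":0.6,"travel":[0,-18,-15],"angular":[0,0,0]},{"hand":0.6,"travel":[0,-18,-15],"angular":[0,0,0]},{"hand":0.6,"travel":[0,-18,-15],"angular":[0,0,0]}]'; python3 go.py 551.3 87.2 63 1.42
python3 - <<'E'
from h import *; from cell import ctrl; import cv2
o=[]
for c in("scene","top"):
    im=ctrl.get_image(c);u,v=proj(im,[551,0,80])[0].astype(int)
    print([np.round(d["at"],1).tolist() for d in ctrl.spot_point(c,"blue_outlet_wing_end")])
    o.append(cv2.resize(im["frame"][v-80:v+80,u-80:u+80,::-1],(400,400),interpolation=cv2.INTER_CUBIC))
cv2.imwrite("pics/e.png",np.hstack(o))
E
```

```text
clock: 10.4
eef_pos: [501.5, 267.2, 213.1]
tool_rot: [-3.138, -0.001, 0.275]
force: [-1.0, 1.0, -0.1]
width: 51.2
travel cm [-0.12 18.73 14.95] ang [ -0.12  -0.18 -65.6 ]
10.4 [501.5 267.2 213.1] [-3.138e+00 -1.000e-03  2.750e-01] [-1.   1.  -0.1] [-0.    0.03  0.02] 51.220935660235995 [-0.81  0.56  0.43  1.78 -0.3   0.86  0.03]
[[609.3, -102.5, 83.0]]
[[610.2, -104.0, 82.5]]
```

View pics/e.png

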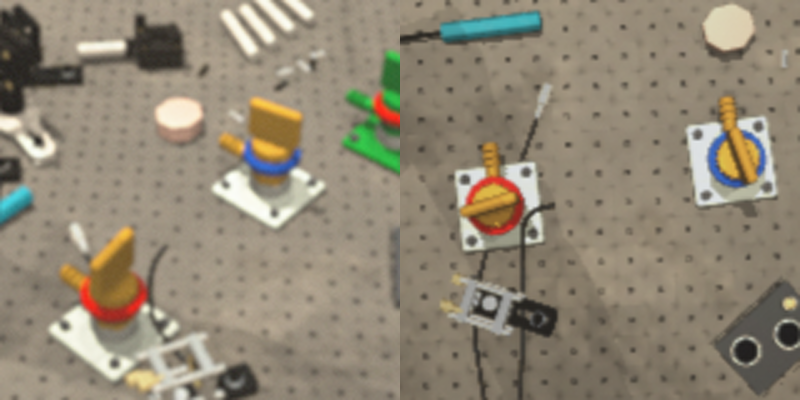

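The red-ringed wing now lies almost across the picture, from (463,210) to (517,200) in the top crop. That matches about 83° clockwise of the seat. The blue cap is unchanged and the robot is clear, so I'm handing in.

```bash
python3 -c "
from cell import ctrl; print(ctrl.finish_job())"
```

```text
the job is handed in; nothing more can be done
None
```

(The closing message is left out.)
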